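# Share out the scanner batteries among the lane chargers

## Task

Finish dealing the scanner battery packs from the caddy to the three lane chargers: the charger that was passed over gets its first pack, then go round once more from your left to your right, one pack to each charger, until every charger holds two. Push each pack gently right down into its leaning bay until it clicks home, leave the packs that are already in where they are, and do not disturb anything else on the desk.

Things in the scene. Friction and masses are not known exactly. Their poses are not given: they have to be found in the camera images.
- pack1: Black scanner battery pack, a slab 110 mm long (z) x 50 wide (y) x 24 thick (x), 135 to 215 g. Origin: centre of the contact end, which goes in first; z runs to the other end. Narrow sides alike: tapered from 32 to 50 mm over the first 20 mm (faces 21 to 24), with a notch 37 mm from the contact end. A half turn about z makes no difference. Starts in the caddy, z up.
- pack2: Pack like pack1, starts in the caddy.
- pack3: Pack like pack1, starts in the caddy.
- pack4: Pack like pack1, starts in the caddy.
- pack5: Pack like pack1, at the start already home in charger_a's left bay.
- pack6: Pack like pack1, at the start already home in charger_b's right bay.
- charger_a: Grey two-bay charger, fixed, 150 mm wide (y), 108 deep (x), 74 high. Origin: on the desk at its middle; x to its back, away from the robot, y to its left bay, z up. Bays 34 mm left and right of its middle lean 30 deg towards its -x: the way in is along (0.5, 0, -0.866) of its frame. A home pack stands 60 mm out of the bay, thickness in the plane of the lean.
- charger_b: Charger like charger_a. The centres of the bay floors lie 21 mm above the desk, level with the charger's origin in x. The three stand side by side in any order, turned a little.
- charger_c: Charger like charger_a, but empty at the start. Each bay (all chargers) is 50 mm deep along its axis, 54 mm wide (y) x 28 mm, with a 2.5 mm chamfer round the mouth.
- charger_a_bay0 (a point): Floor centre of charger_a's left (+y) bay, where a home pack's origin lies, the pack's z along the leaning axis. The point's own axes are the charger's. In the bay's outer cheek, 37 mm above the floor, a sprung ball stands out 5.5 mm: a pack let go stops on it, 20 mm or more short of home. 10 to 25 N along the axis pushes it past; the ball snaps into the notch over the last 10 mm, down to a rigid floor.
- charger_a_bay1 (a point): Floor centre of charger_a's right (-y) bay, as charger_a_bay0.
- charger_b_bay0 (a point): Floor centre of charger_b's left (+y) bay, as charger_a_bay0.
- charger_b_bay1 (a point): Floor centre of charger_b's right (-y) bay, as charger_a_bay0.
- charger_c_bay0 (a point): Floor centre of charger_c's left (+y) bay, as charger_a_bay0.
- charger_c_bay1 (a point): Floor centre of charger_c's right (-y) bay, as charger_a_bay0.
- caddy: Grey return caddy on the desk, fixed: a row of four upright pockets 66 mm apart along its y, 286 mm long, 62 mm wide, 46 mm high. Origin: on the desk at its middle, z up. Each pocket is 56 mm (along y) by 30 mm (along x), its floor 6 mm above the desk; packs stand in it with their thickness along its x, tops about 116 mm above the desk.
- tape_roll: Bystander, to be left alone: roll of packing tape lying flat, 104 mm across, 48 mm high. Origin: centre of its underside.
- box_cutter: Bystander, to be left alone: box cutter lying flat, 150 x 26 x 18 mm. Origin: centre of its underside.
- stapler: Bystander, to be left alone: desk stapler, 140 x 36 mm, 53 mm high. Origin: centre of its underside.
- reader: Bystander, to be left alone: pistol-grip bar code reader lying on its side, 130 mm long, 62 mm high, grip 105 mm long to one side. Origin: centre of its underside.
- mug: Bystander, to be left alone: white mug, 82 mm across, 95 mm high. Origin: centre of its underside.
- carton: Bystander, to be left alone: small sealed carton, 130 x 100 x 70 mm. Origin: centre of its underside.
- sticky_notes: Bystander, to be left alone: block of blank sticky notes, 76 x 76 x 30 mm. Origin: centre of its underside.
Mind the look-alikes: they are no part of the job. Leave any orange look-alike of the pack6 alone. Leave any brown look-alike of the pack2 alone.

How it is judged:
On the way, in this order (a step that is already met when the one before it is completed fails the run):
1. the empty charger has its first pack home, the other two still one each ((distance between any of pack1, pack2, pack3, pack4, pack5, pack6 and charger_c_bay0 below 0.006 m or distance between any of pack1, pack2, pack3, pack4, pack5, pack6 and charger_c_bay1 below 0.006 m) and not (distance between any of pack1, pack2, pack3, pack4, pack5, pack6 and charger_a_bay0 below 0.006 m and distance between any of pack1, pack2, pack3, pack4, pack5, pack6 and charger_a_bay1 below 0.006 m) and not (distance between any of pack1, pack2, pack3, pack4, pack5, pack6 and charger_b_bay0 below 0.006 m and distance between any of pack1, pack2, pack3, pack4, pack5, pack6 and charger_b_bay1 below 0.006 m)), for 0.2 s.
2. then the leftmost charger (greatest y) holds two (((y of each of charger_b, charger_c in the frame of charger_a below 0 m and (distance between any of pack1, pack2, pack3, pack4, pack5, pack6 and charger_a_bay0 below 0.006 m and distance between any of pack1, pack2, pack3, pack4, pack5, pack6 and charger_a_bay1 below 0.006 m)) or (y of each of charger_a, charger_c in the frame of charger_b below 0 m and (distance between any of pack1, pack2, pack3, pack4, pack5, pack6 and charger_b_bay0 below 0.006 m and distance between any of pack1, pack2, pack3, pack4, pack5, pack6 and charger_b_bay1 below 0.006 m)) or (y of each of charger_a, charger_b in the frame of charger_c below 0 m and (distance between any of pack1, pack2, pack3, pack4, pack5, pack6 and charger_c_bay0 below 0.006 m and distance between any of pack1, pack2, pack3, pack4, pack5, pack6 and charger_c_bay1 below 0.006 m)))), for 0.2 s.
3. then the middle one holds two as well, while the rightmost does not yet (((y of charger_a in the frame of charger_b below 0 m and y of charger_a in the frame of charger_c below 0 m and not (distance between any of pack1, pack2, pack3, pack4, pack5, pack6 and charger_a_bay0 below 0.006 m and distance between any of pack1, pack2, pack3, pack4, pack5, pack6 and charger_a_bay1 below 0.006 m) and (distance between any of pack1, pack2, pack3, pack4, pack5, pack6 and charger_b_bay0 below 0.006 m and distance between any of pack1, pack2, pack3, pack4, pack5, pack6 and charger_b_bay1 below 0.006 m) and (distance between any of pack1, pack2, pack3, pack4, pack5, pack6 and charger_c_bay0 below 0.006 m and distance between any of pack1, pack2, pack3, pack4, pack5, pack6 and charger_c_bay1 below 0.006 m)) or (y of charger_b in the frame of charger_a below 0 m and y of charger_b in the frame of charger_c below 0 m and not (distance between any of pack1, pack2, pack3, pack4, pack5, pack6 and charger_b_bay0 below 0.006 m and distance between any of pack1, pack2, pack3, pack4, pack5, pack6 and charger_b_bay1 below 0.006 m) and (distance between any of pack1, pack2, pack3, pack4, pack5, pack6 and charger_a_bay0 below 0.006 m and distance between any of pack1, pack2, pack3, pack4, pack5, pack6 and charger_a_bay1 below 0.006 m) and (distance between any of pack1, pack2, pack3, pack4, pack5, pack6 and charger_c_bay0 below 0.006 m and distance between any of pack1, pack2, pack3, pack4, pack5, pack6 and charger_c_bay1 below 0.006 m)) or (y of charger_c in the frame of charger_a below 0 m and y of charger_c in the frame of charger_b below 0 m and not (distance between any of pack1, pack2, pack3, pack4, pack5, pack6 and charger_c_bay0 below 0.006 m and distance between any of pack1, pack2, pack3, pack4, pack5, pack6 and charger_c_bay1 below 0.006 m) and (distance between any of pack1, pack2, pack3, pack4, pack5, pack6 and charger_a_bay0 below 0.006 m and distance between any of pack1, pack2, pack3, pack4, pack5, pack6 and charger_a_bay1 below 0.006 m) and (distance between any of pack1, pack2, pack3, pack4, pack5, pack6 and charger_b_bay0 below 0.006 m and distance between any of pack1, pack2, pack3, pack4, pack5, pack6 and charger_b_bay1 below 0.006 m)))), for 0.2 s.
4. then the rightmost holds two as well: all equal (distance between any of pack1, pack2, pack3, pack4, pack5, pack6 and charger_a_bay0 below 0.006 m and distance between any of pack1, pack2, pack3, pack4, pack5, pack6 and charger_a_bay1 below 0.006 m and distance between any of pack1, pack2, pack3, pack4, pack5, pack6 and charger_b_bay0 below 0.006 m and distance between any of pack1, pack2, pack3, pack4, pack5, pack6 and charger_b_bay1 below 0.006 m and distance between any of pack1, pack2, pack3, pack4, pack5, pack6 and charger_c_bay0 below 0.006 m and distance between any of pack1, pack2, pack3, pack4, pack5, pack6 and charger_c_bay1 below 0.006 m), for 0.2 s.
At the end, for the whole second after the job is handed in: Each of the six bays holds a pack that is home (its contact end's centre within 6 mm of the centre of the bay's floor), the two packs that were in at the start still in their own bays, and all packs at rest (all of step 4 and linear speed of each of pack1, pack2, pack3, pack4, pack5, pack6 below 0.02 m/s and distance between pack5 and charger_a_bay0 below 0.006 m and distance between pack6 and charger_b_bay1 below 0.006 m); the robot touches nothing.
It fails at once if a bystander is shoved or knocked (moved more than 30 mm) (distance of any of tape_roll, box_cutter, stapler, reader, mug, carton, sticky_notes from where it was at the start of the episode above 0.03 m).
It fails at once if a charger is rammed (more than 90 N on it) (contact force between any of charger_a, charger_b, charger_c and anything else above 90 N).
It also fails if it takes over 72 s, if anything falls off the work surface, if the arm or the gripper's body presses on something with over 40 N, if the wrist force passes 120 N, or if a joint passes its speed limit or range.

## Robot

A 6-joint arm with a two-finger parallel gripper is mounted at the origin on the work surface. World frame = base frame: x ahead of the robot, y to its left, z up, the work surface at z = 0. Lengths are in m, angles in rad, forces in N, time in s.
With the tool pointing down it reaches from about 0.3 to 0.825 m from the base axis. Payload 5.4 kg.
Tool frame: the origin (TCP) lies on the centre line of the jaws, within the pads' length; the fingertips stand 17 mm ahead of it and the grasp point (between the pads) lies 2 mm behind it; z points along the fingers, y is the line along which they close (so a half turn about z gives the same grasp; the last joint's range is limited). The gripper opens to 92 mm and grips with 3 to 60 N. Pads are 20 mm wide; open, the fingers measure 128 mm over their backs; the gripper's body (75 mm by 189 mm) begins 69 mm behind the grasp point.
Start: joints at [1.033, 0.158, 1.597, -0, 1.386, -0.21], TCP at [0.185, 0.544, 0.202] pointing down, gripper open.
Joint ranges: [-2.91, 2.91], [-0.94, 2.29], [0.18, 2.7], [-1.29, 4.43], [0.17, 2.64], [-3, 3]. Speed limits (rad/s): [2.57, 2.57, 3.14, 3.14, 3.14, 3.14].

## Interface

Orientations are given as a rotation vector (axis times angle).
In Python, from workcell import ctrl, vision, status gives the robot as it stands. Calls block until the motion is done:
- ctrl.movep(position, orientation): joint-space move of the TCP to a pose.
- ctrl.servo_line(position, rot=None, v=0.15): straight line of the TCP; rot=None keeps the orientation; v is the mean speed in m/s.
- ctrl.move_j(angles): joint-space move.
- ctrl.gripper_to(opening): opening from 0.0 (shut) to 1.0 (fully open); the grip force is fixed at half the most; returns when the fingers have stopped.
- ctrl.wait(seconds).
- ctrl.ik(position, orientation): joint angles nearest the present ones, or None.
- vision.snapshot(name): name is "scene" or "top" or "wrist"; returns a dict with "image" (400x640x3 uint8, red, green, blue), "camera_matrix" (3x3 intrinsics, pixels), "view" (4x4, takes a point from world to camera coordinates); the wrist camera has in their place "tool_from_camera" (4x4, takes a point from camera to tool coordinates, whose origin is the TCP and whose axes are the flange's). Camera axes: x right, y down, z forward; pixel columns grow to the right and rows downward; lengths in m; the calibration is good to about 2 mm. A picture is of the moment at which its call begins: read the wrist's pose just before it. There is no depth.
A pose or a line that the arm cannot do raises ctrl.IKError and nothing moves.
- ctrl.finish_job(): hands the job in; it is judged then, once.
Readings, each from a call of its own:
- status.current_t(): time.
- status.current_joints(): joint angles.
- status.current_joint_velocities(): joint speeds.
- status.current_effort(): joint torques, N m.
- status.current_ee_pos(): TCP position.
- status.current_tcp_rot(): TCP orientation.
- status.current_contact_force(): force on the tool from outside, world axes, zero at the start.
- status.current_wrist_torque(): the same for the moment, N m.
- status.current_finger_gap(): opening from 0.0 (shut) to 1.0 (fully open).
- status.current_gripper_force(): force on a finger pad.
Only numpy, scipy, OpenCV 4.12 (cv2) and the standard library are available. Lean on these libraries where they do the work, as an engineer would, in place of code of your own. Each camera call takes 0.05 s, during which the arm holds its last target. There are 200 camera calls.

## Working session

There is one attempt and no reset: what is moved stays moved. The work goes in short steps, each a Python script; the robot and the scene stay as the last script left them, time stands still between calls to the robot, and variables do not carry over. Pictures are saved under pics/ and viewed, at most 10 in all, crops included, and the job is handed in when it is done.

```bash
mkdir -p pics
python3 - <<'E'
from workcell import ctrl, vision, status
import cv2,numpy as np,pickle
d={}
for n in("scene","top"):
    s=vision.snapshot(n);d[n]=s
    cv2.imwrite(f"pics/{n}0.png",cv2.resize(s["image"][...,::-1],(800,500),interpolation=cv2.INTER_CUBIC))
    print(n,s["camera_matrix"].round(1).tolist(),s["view"].round(4).tolist())
s=vision.snapshot("wrist");d["wrist"]=s;print(s["tool_from_camera"].round(4).tolist(),s["camera_matrix"].round(1).tolist())
pickle.dump(d,open("snap0.pkl","wb"));print(status.current_t(),status.current_tcp_rot())
E
```

```text
scene [[455.3, 0.0, 314.0], [0.0, 455.3, 204.4], [0.0, 0.0, 1.0]] [[0.7749, 0.6321, 0.0094, -0.3853], [0.3712, -0.443, -0.8161, -0.15], [-0.5117, 0.6358, -0.5779, 1.6917], [0.0, 0.0, 0.0, 1.0]]
top [[395.3, 0.0, 324.1], [0.0, 395.3, 204.7], [0.0, 0.0, 1.0]] [[0.0163, -0.9997, -0.0175, -0.0223], [-0.9921, -0.014, -0.1244, 0.524], [0.1241, 0.0194, -0.9921, 0.9878], [0.0, 0.0, 0.0, 1.0]]
[[-0.0003, -0.9677, -0.2521, 0.0711], [1.0, -0.0004, 0.0004, 0.0003], [-0.0005, -0.2521, 0.9677, -0.1831], [0.0, 0.0, 0.0, 1.0]] [[344.0, 0.0, 317.9], [0.0, 344.0, 202.1], [0.0, 0.0, 1.0]]
0.15 [-5.12481220e-01 -3.09898826e+00  2.02429847e-03]
```

View pics/scene0.png

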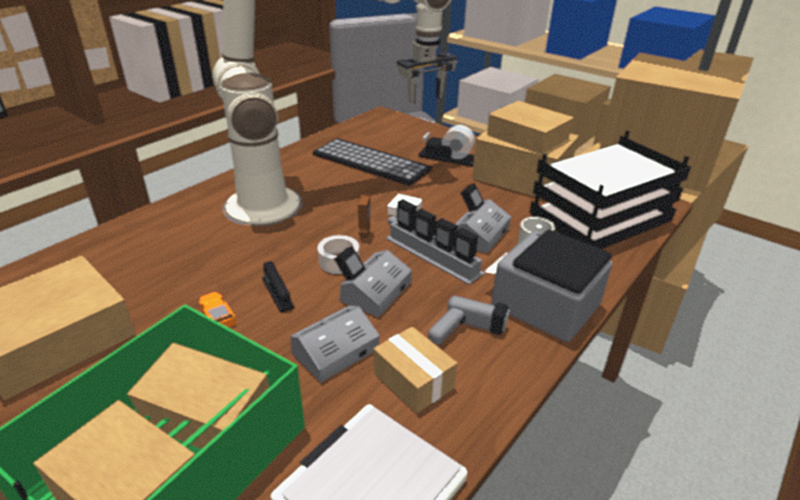

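View pics/top0.png

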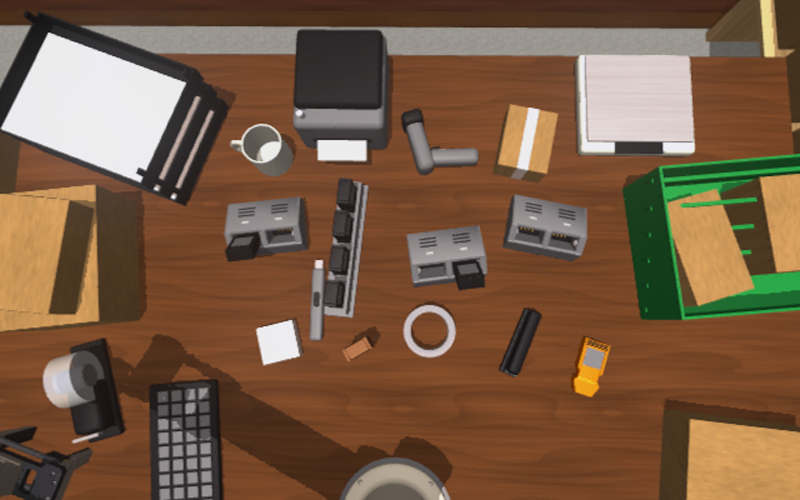

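The layout from the top view at 800 px:
- **Charger_a:** leftmost, at (265,228), with a pack in its left bay.
- **Charger_b:** middle, at (447,257), with a pack in its right bay.
- **Charger_c:** rightmost, at (545,227), empty.

Candidates for the packs are:
- Four black packs in the caddy at (345,193), (342,225), (339,260) and (335,292). These are the ones I want.
- Packs already home at (243,247) and (469,273).
- Look-alikes in orange at (592,365) and brown at (358,345), which I'll leave alone.
- The black stapler at (520,342).

Next I'll take close crops.

Run:
```python
import cv2,pickle
im=pickle.load(open("snap0.pkl","rb"))["top"]["image"][...,::-1]
for n,c0,r0 in(("L",170,135),("R",315,140)):
    cv2.imwrite(f"pics/crop{n}.png",cv2.resize(im[r0:r0+120,c0:c0+160],(800,600),interpolation=cv2.INTER_CUBIC))
```

```text
(no output)
```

View pics/cropL.png

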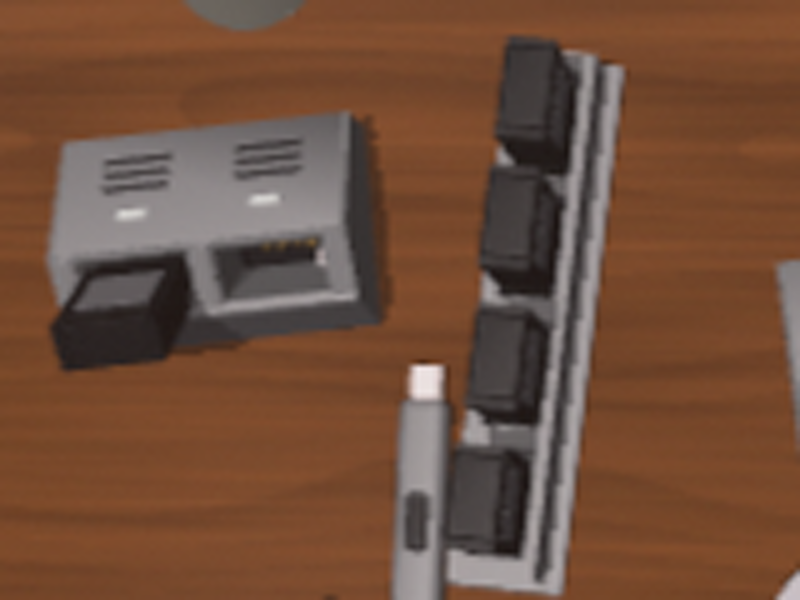

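View pics/cropR.png

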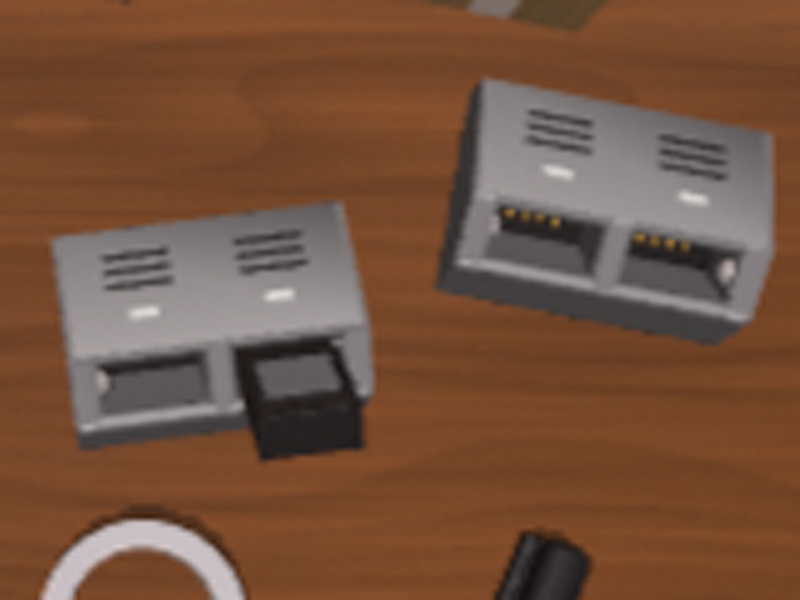

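```bash
cat > geo.py <<'E'
import numpy as np,cv2,pickle
from scipy.optimize import least_squares
def proj(K,V,P):
    p=np.atleast_2d(P)@V[:3,:3].T+V[:3,3]; q=p@K.T; return q[:,:2]/q[:,2:]
def world(pose,P):
    x,y,a=pose; c,s=np.cos(a),np.sin(a); P=np.atleast_2d(P)
    return P@np.array([[c,-s,0],[s,c,0],[0,0,1]]).T+[x,y,0]
X=(.054,-.0082,-.054,-.054);Z=(.074,.074,.0476,0)
CH={f"{n}{s}":(x,y,z) for n,x,z in zip("krfg",X,Z) for s,y in(("l",.075),("r",-.075))}
for b,yb in((0,.034),(1,-.034)):
    for i,(sy,t) in enumerate(((1,1),(-1,1),(-1,-1),(1,-1))):
        w=.014*t; CH[f"m{b}{i}"]=(-.025+w*.866,yb+sy*.027,.0643+w*.5)
CA={"tr":(.031,-.143,.046)}
E
cat > fit.py <<'E'
from geo import *
d=pickle.load(open("snap0.pkl","rb"));t=d["top"];s=d["scene"]
def orig(uv,c0,r0): return (np.array(uv)+.5)/5-.5+[c0,r0]
R=(315,140);L=(170,135)
picks={"a":(L,{"kl":(65,143),"kr":(348,113),"fr":(358,298),"gr":(380,320),"rl":(50,258),"rr":(338,232)}),
"b":(R,{"kl":(52,240),"kr":(342,203),"rl":(75,358),"fl":(78,432),"gl":(80,447)}),
"c":(R,{"kl":(483,80),"kr":(771,133),"rr":(770,248),"gl":(438,288),"gr":(712,343),"fr":(748,320)})}
poses={}
for n,(o,pk) in picks.items():
    uv=orig(list(pk.values()),*o);P=[CH[k] for k in pk]
    f=lambda q:(proj(t["camera_matrix"],t["view"],world(q,P))-uv).ravel()
    r=least_squares(f,[.55,0,0],loss="soft_l1");poses[n]=r.x
    print(n,r.x.round(4),dict(zip(pk,f(r.x).reshape(-1,2).round(1).tolist())))
# packs: top-face corners order in crop: far-left,far-right,near-right,near-left
tops=[[(507,38),(557,40),(548,135),(497,130)],[(490,168),(542,170),(533,265),(482,260)],[(475,308),(527,310),(517,410),(468,408)],[(455,448),(508,450),(497,550),(447,547)]]
P=[(.025,.012,.116),(.025,-.012,.116),(-.025,-.012,.116),(-.025,.012,.116)]
pks=[]
for c in tops:
    uv=orig(c,*L);f=lambda q:(proj(t["camera_matrix"],t["view"],world(q,P))-uv).ravel()
    r=least_squares(f,[.55,.1,0]);pks.append(r.x);print("pack",r.x.round(4),abs(r.fun).max().round(2))
pks=np.array(pks);print(np.linalg.norm(np.diff(pks[:,:2],axis=0),axis=1))
R4=orig([(623,66),(561,594),(447,583)],*L);Pc=[(.143,-.031,.046),(-.143,-.031,.046),(-.143,.031,.046)]
f=lambda q:(proj(t["camera_matrix"],t["view"],world(q,Pc))-R4).ravel()
r=least_squares(f,[.55,.1,0]);ca=r.x;print("caddy",ca.round(4),f(ca).round(1),"slots",world(ca,[(k*.066,0,0) for k in(1.5,.5,-.5,-1.5)]).round(4).tolist())
pickle.dump((poses,pks,ca),open("poses.pkl","wb"))
def draw(sn,box,name):
    im=sn["image"][...,::-1];c0,r0,w,h=box;k=800/w
    im=cv2.resize(im[r0:r0+h,c0:c0+w],(800,int(h*k)),interpolation=cv2.INTER_CUBIC)
    def ln(Pw,col=(0,255,255)):
        q=(proj(sn["camera_matrix"],sn["view"],Pw)+.5-[c0,r0])*k-.5
        cv2.polylines(im,[q.round().astype(int)],True,col,1)
    for n,p in poses.items():
        for ks in(("kl","kr","rr","rl"),("rl","rr","fr","fl"),("fl","fr","gr","gl"),("m00","m01","m02","m03"),("m10","m11","m12","m13")): ln(world(p,[CH[x] for x in ks]))
    for p in pks: ln(world(p,P),(0,255,0))
    ln(world(ca,Pc+[(.143,.031,.046)]),(255,255,0))
    return im
a=draw(t,(170,135,310,120),"");b=draw(s,(220,135,210,170),"")
cv2.imwrite("pics/ov.png",np.vstack([a,b[:290]]) if 0 else a);cv2.imwrite("pics/ovs.png",cv2.resize(b,(740,599)))
E
python3 fit.py
```

```text
a [0.5771 0.2748 0.1038] {'kl': [-4.3, -1.4], 'kr': [-1.8, -0.7], 'fr': [1.1, 5.9], 'gr': [0.7, 3.9], 'rl': [-0.3, -0.2], 'rr': [1.6, -0.4]}
b [ 0.5219 -0.0985  0.1335] {'kl': [0.1, -1.4], 'kr': [2.0, -1.1], 'rl': [-1.5, -0.3], 'fl': [0.1, 4.0], 'gl': [-0.3, 2.1]}
c [ 0.585  -0.2989 -0.1235] {'kl': [-0.1, -0.7], 'kr': [2.3, -3.4], 'rr': [0.2, -2.0], 'gl': [-1.3, 4.0], 'gr': [0.4, 0.7], 'fr': [-0.8, 3.1]}
pack [ 0.6411  0.1045 -0.0643] 0.89
pack [ 0.5772  0.1099 -0.0549] 1.05
pack [ 0.508   0.1148 -0.0452] 0.54
pack [ 0.4417  0.122  -0.0541] 0.82
[0.06410662 0.06935298 0.06672487]
caddy [ 0.5389  0.107  -0.0847] [ 0.6 -3.1  0.5  1.6 -1.1  1.3] slots [[0.6375, 0.0986, 0.0], [0.5718, 0.1042, 0.0], [0.506, 0.1098, 0.0], [0.4402, 0.1154, 0.0]]
```

View pics/ovs.png

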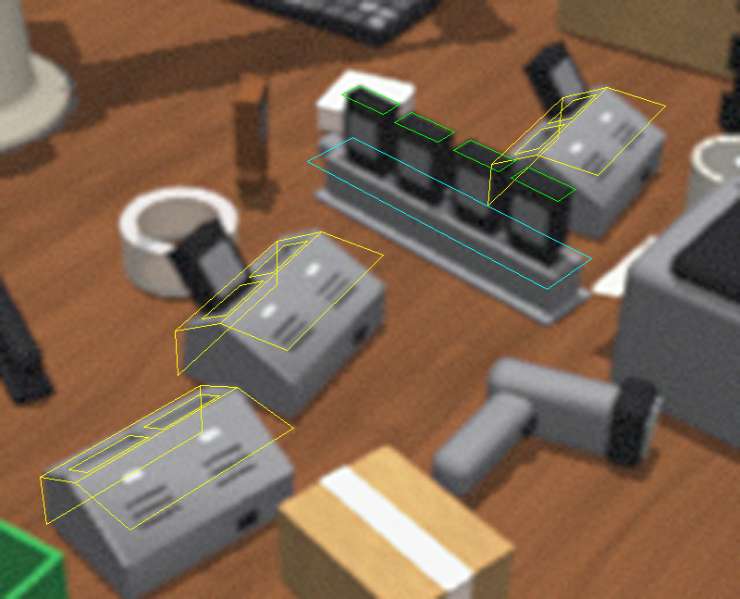

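The charger fit shows the back slopes down and the caddy's outline is a base flange, so my assumed shapes were off. The mouths lie where expected, roughly. I'll take closer wrist views for a better fit.

Run:
```python
from workcell import ctrl, vision, status
from scipy.spatial.transform import Rotation as Ro
import numpy as np,cv2,pickle
R=np.array([[-1,0,0],[0,1,0],[0,0,-1.]]).T
rv=Ro.from_matrix(R).as_rotvec()
out=[]
for i,(x,y) in enumerate(((.46,.19),(.45,-.2))):
    ctrl.movep([x,y,.24],rv)
    p,r=status.current_ee_pos(),status.current_tcp_rot()
    s=vision.snapshot("wrist");T=np.eye(4);T[:3,:3]=Ro.from_rotvec(r).as_matrix();T[:3,3]=p
    s["view"]=np.linalg.inv(T@s["tool_from_camera"]);out.append(s)
    print(p,r,status.current_t(),np.round(status.current_joints(),2))
    cv2.imwrite(f"pics/w{i}.png",cv2.resize(s["image"][::-1,::-1,::-1],(800,500),interpolation=cv2.INTER_CUBIC))
pickle.dump(out,open("w.pkl","wb"))
```

```text
[0.45973413 0.19063813 0.23991108] [ 1.16976376e-03 -3.14139418e+00 -3.95535719e-04] 1.85 [ 0.15 -0.07  1.76  0.    1.45 -1.42]
[ 0.45035386 -0.1990996   0.2400057 ] [-1.95594563e-03  3.14142365e+00  5.69271861e-04] 3.35 [-0.66 -0.08  1.77  0.    1.46 -2.23]
```

View pics/w0.png

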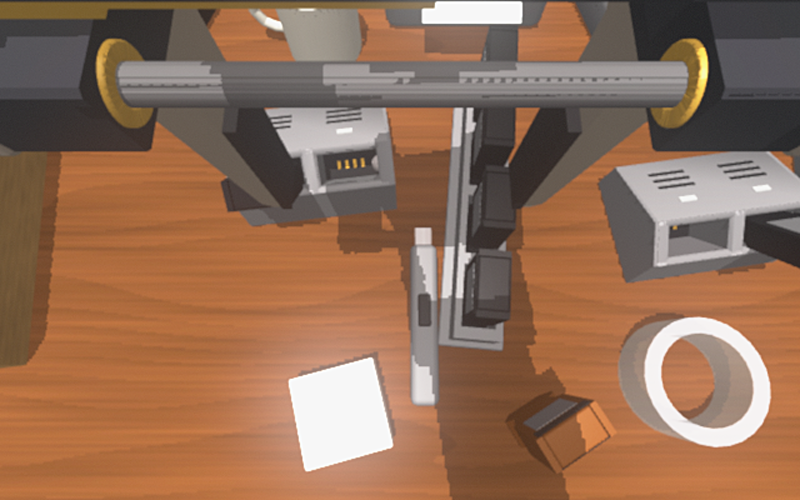

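View pics/w1.png

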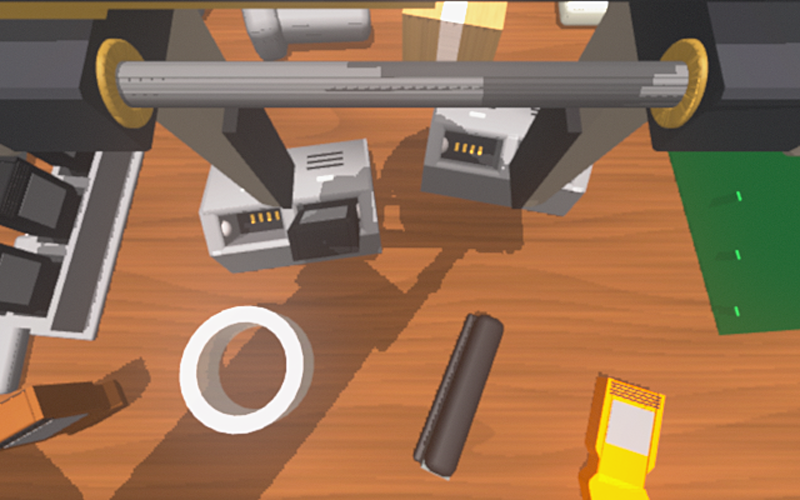

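The wrist views show the chargers' gold contacts, but the fingers hide part of each. In w0, a's right bay is at (355,160) and b's left at (700,240). In w1, b's left is at (250,222) and c's left at (472,150). The area behind the jaws is clear, so I'll place each charger there and make one montage.

Run:
```python
from workcell import ctrl, vision, status
from scipy.spatial.transform import Rotation as Ro
from geo import *
poses,pks,ca=pickle.load(open("poses.pkl","rb"))
rv=[0,np.pi,0]
out={};cells=[]
for n,(x,y) in (("c",(.62,-.29)),("b",(.575,-.1)),("a",(.63,.26)),("k",(.63,.11))):
    ctrl.movep([x,y,.25],rv)
    p,r=status.current_ee_pos(),status.current_tcp_rot()
    s=vision.snapshot("wrist");T=np.eye(4);T[:3,:3]=Ro.from_rotvec(r).as_matrix();T[:3,3]=p
    s["view"]=np.linalg.inv(T@s["tool_from_camera"])
    q=world(poses[n],[(-.022,0,.064)]) if n!="k" else np.append(pks[:,:2].mean(0),.116)
    u,v=proj(s["camera_matrix"],s["view"],q)[0].round().astype(int)
    w,h=(88,66) if n!="k" else (120,160)
    c0=int(np.clip(u-w,0,640-2*w));r0=int(np.clip(v-h,0,400-2*h))
    im=s["image"][r0:r0+2*h,c0:c0+2*w,::-1]
    if n=="k": im=np.rot90(im)
    else: im=im[::-1,::-1]
    cells.append(cv2.resize(im,(400,300),interpolation=cv2.INTER_CUBIC))
    s["box"]=(c0,r0,2*w,2*h);out[n]=s
    print(n,(u,v),s["box"],p.round(3) if hasattr(p,'round') else p,status.current_t())
cv2.imwrite("pics/mont.png",np.vstack([np.hstack(cells[:2]),np.hstack(cells[2:])]))
pickle.dump(out,open("w2.pkl","wb"))
```

```text
c (np.int64(311), np.int64(127)) (223, 61, 176, 132) [ 0.62  -0.289  0.25 ] 4.1917
b (np.int64(317), np.int64(108)) (229, 42, 176, 132) [ 0.575 -0.101  0.251] 5.0417
a (np.int64(331), np.int64(108)) (243, 42, 176, 132) [0.631 0.259 0.25 ] 6.4583
k (np.int64(320), np.int64(92)) (200, 0, 240, 320) [0.63 0.11 0.25] 7.1583
```

View pics/mont.png

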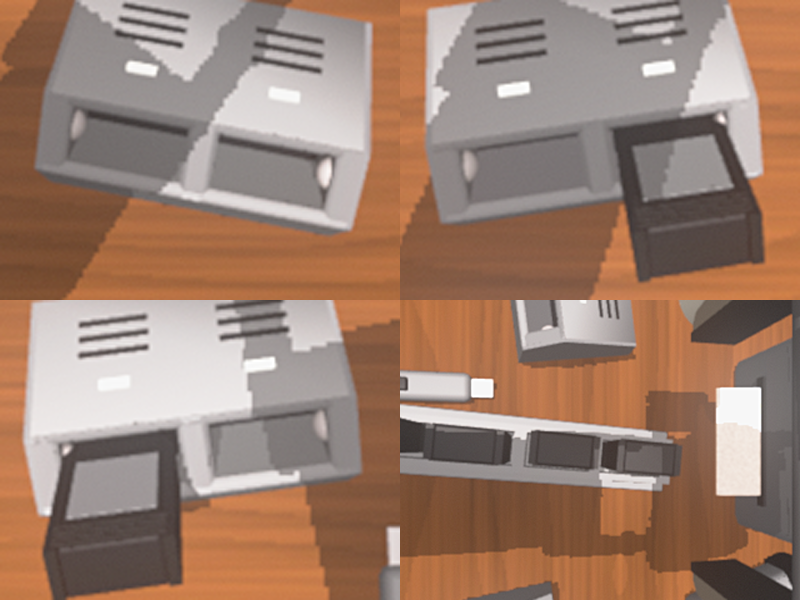

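```bash
cat > fit2.py <<'E'
from geo import *
w=pickle.load(open("w2.pkl","rb"))
A=np.array
for b,yb in((0,.034),(1,-.034)):
    for i,(sy,t) in enumerate(((1,1),(-1,1),(-1,-1),(1,-1))):
        v=.0165*t; CH[f"m{b}{i}"]=(-.025+v*.866,yb+sy*.0295,.0643+v*.5)
        v=.012*t; CH[f"p{b}{i}"]=(-.055+v*.866,yb+sy*.025,.021+.0953+v*.5)
cell={"c":(0,0),"b":(400,0),"a":(0,300)}
pk={"c":{"m00":(75,105),"m01":(192,133),"m02":(185,190),"m03":(65,157),"m10":(218,140),"m11":(340,165),"m12":(332,210),"m13":(208,190),"rl":(48,95),"rr":(369,153)},
"b":{"m00":(458,147),"m01":(585,133),"m02":(583,192),"m03":(470,205),"p10":(638,212),"p11":(755,202),"p12":(763,262),"p13":(640,281),"rl":(428,132),"rr":(757,97)},
"a":{"m10":(205,425),"m11":(330,405),"m12":(330,460),"m13":(207,485),"p00":(52,517),"p01":(180,512),"p02":(181,583),"p03":(48,595),"rl":(29,437),"rr":(357,402)}}
poses,pks,ca=pickle.load(open("poses.pkl","rb"));old=poses
new={}
for n in pk:
    s=w[n];c0,r0,W,H=s["box"];k=400/W
    def tocell(P): 
        q=proj(s["camera_matrix"],s["view"],P)-[c0,r0]
        return (A([W-1,H-1])-q+.5)*k-.5+cell[n]
    uv=A(list(pk[n].values()));P=[CH[x] for x in pk[n]]
    f=lambda q:(tocell(world(q,P))-uv).ravel()
    r=least_squares(f,old[n],loss="soft_l1",f_scale=4);new[n]=r.x
    print(n,"top",old[n].round(4),"wrist",r.x.round(4),dict(zip(pk[n],f(r.x).reshape(-1,2).round(0).astype(int).tolist())))
im=cv2.imread("pics/mont.png")
for n in pk:
    s=w[n];c0,r0,W,H=s["box"];k=400/W
    for ks in("rl rr fr fl","m00 m01 m02 m03","m10 m11 m12 m13")+(("p10 p11 p12 p13",) if n=="b" else ("p00 p01 p02 p03",) if n=="a" else ()):
        q=proj(s["camera_matrix"],s["view"],world(new[n],[CH[x] for x in ks.split()]))-[c0,r0]
        q=(A([W-1,H-1])-q+.5)*k-.5+cell[n]
        cv2.polylines(im,[q.round().astype(int)],True,(0,0,255),1)
s=w["k"];c0,r0,W,H=s["box"]
def cam2w(uv,z):
    V=np.linalg.inv(s["view"]);d=V[:3,:3]@np.linalg.inv(s["camera_matrix"])@A([*uv,1]);o=V[:3,3];return o+d*(z-o[2])/d[2]
for i,(x,y) in enumerate(((648,459),(564,449),(462,444))):
    j=(x-400)/1.25;ii=(y-300)/1.25
    print("pack",i+1,cam2w((c0+W-1-ii,r0+j),.116).round(4),"top",pks[i].round(4))
for p in pks:
    q=proj(s["camera_matrix"],s["view"],world(p,[(.025,.012,.116),(.025,-.012,.116),(-.025,-.012,.116),(-.025,.012,.116)]))-[c0,r0]
    q=np.c_[q[:,1]*1.25+400,(W-1-q[:,0])*1.25+300]
    cv2.polylines(im,[q.round().astype(int)],True,(0,255,0),1)
cv2.imwrite("pics/mont2.png",im)
pickle.dump(new,open("ch.pkl","wb"))
E
python3 fit2.py
```

```text
c top [ 0.585  -0.2989 -0.1235] wrist [ 0.5821 -0.3016 -0.182 ] {'m00': [-4, -1], 'm01': [6, -6], 'm02': [1, 1], 'm03': [-3, 10], 'm10': [-1, -9], 'm11': [6, -10], 'm12': [-1, 9], 'm13': [-3, 5], 'rl': [-1, -2], 'rr': [4, 1]}
b top [ 0.5219 -0.0985  0.1335] wrist [ 0.5194 -0.0997  0.1021] {'m00': [-3, -4], 'm01': [2, -4], 'm02': [10, 1], 'm03': [-5, 2], 'p10': [-8, 4], 'p11': [6, 0], 'p12': [0, -6], 'p13': [-5, -11], 'rl': [0, 8], 'rr': [5, 8]}
a top [0.5771 0.2748 0.1038] wrist [0.5769 0.2759 0.1172] {'m10': [-2, -3], 'm11': [3, 1], 'm12': [8, 10], 'm13': [4, 1], 'p00': [-12, 15], 'p01': [-6, 4], 'p02': [0, -14], 'p03': [3, -9], 'rl': [-4, 1], 'rr': [1, -5]}
pack 1 [0.6383 0.1052 0.116 ] top [ 0.6411  0.1045 -0.0643]
pack 2 [0.5756 0.1127 0.116 ] top [ 0.5772  0.1099 -0.0549]
pack 3 [0.5072 0.1162 0.116 ] top [ 0.508   0.1148 -0.0452]
```

View pics/mont2.png

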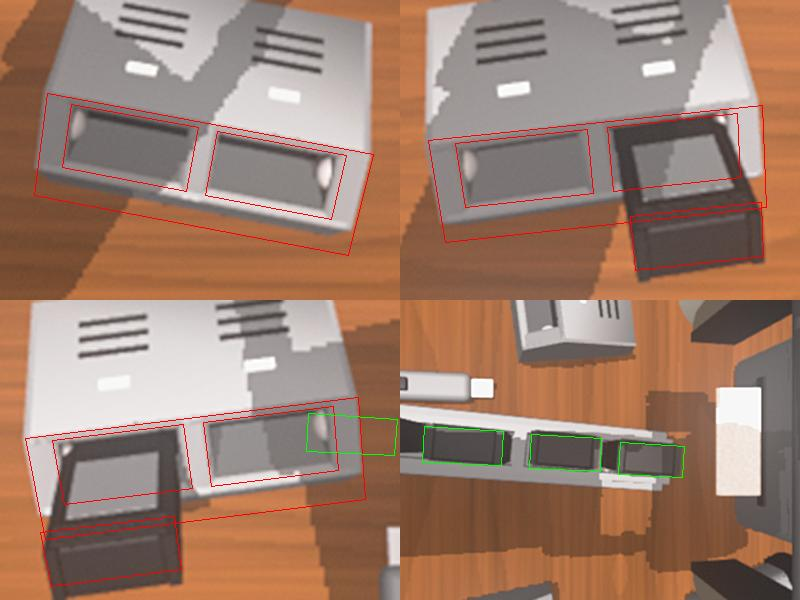

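The overlay fits the mouths and ridges within about 2 mm. The home packs' ends sit a few mm robot-ward because of slack in the bay. I'll refit on mouths and ridges only, then deal the first pack to charger_c.

```bash
sed -i 's/^new={}/new={}\nfor n in pk: pk[n]={k:v for k,v in pk[n].items() if k[0]!="p"}/' fit2.py; python3 fit2.py | cut -c1-90
cat > deal.py <<'E'
from workcell import ctrl, vision, status
from scipy.spatial.transform import Rotation as Ro
from geo import *
CHP=pickle.load(open("ch.pkl","rb"))
PK=[(.6397,.1048),(.5764,.1113),(.5076,.1155),(.4412,.1225)]
G=.083; CY=-.085
def rz(a): return Ro.from_euler("z",a).as_matrix()
def bay(ch,b):
    M=rz(CHP[ch][2]);floor=world(CHP[ch],[(0,.034 if b==0 else -.034,.021)])[0]
    up=M@[-.5,0,.8660254]; return floor,up,M
def bayrot(M,up,sx):
    x=M@[0,sx,0];z=-up;return Ro.from_matrix(np.c_[x,np.cross(z,x),z]).as_rotvec()
def F(): return np.array(status.current_contact_force())
def grasp(i):
    x,y=PK[i];M=rz(CY)@np.diag([-1,1,-1.]);r=Ro.from_matrix(M).as_rotvec()
    ctrl.movep([x,y,.2],r); ctrl.gripper_to(.6)
    ctrl.servo_line([x,y,.006+G],v=.15); print("touch",F().round(1))
    ctrl.gripper_to(0); print("gap mm",status.current_finger_gap()*92,"force",status.current_gripper_force())
    ctrl.servo_line([x,y,.245],v=.2); print("lifted gap",status.current_finger_gap()*92,status.current_t())
def push(h,up,o,end,step,stop,f0,off=np.zeros(3),v=.06):
    log=[]
    while o>end+1e-6:
        o=max(end,o-step); ctrl.servo_line(h+off+up*o,v=v)
        f=F()-f0; ax=f@up; lat=f-ax*up; log.append((round(o*1e3,1),round(ax,1),lat.round(1).tolist()))
        n=np.linalg.norm(lat)
        if n>4: off=off+lat/n*min(.0008,.00008*n)
        if ax>stop: break
    return o,off,log
E
cat > go.py <<'E'
import sys
from deal import *
i,ch,b,sx=int(sys.argv[1]),sys.argv[2],int(sys.argv[3]),int(sys.argv[4])
floor,up,M=bay(ch,b);h=floor+up*G;r=bayrot(M,up,sx)
grasp(i)
ctrl.movep(h+up*.13,r);print(np.round(status.current_joints(),2))
ctrl.wait(.1);f0=F()
ctrl.servo_line(h+up*.055,v=.15)
o,off,log=push(h,up,.055,.025,.006,25,f0);print(log)
if o>.026: print("STOPPED EARLY",o)
else:
    o,off,log=push(h,up,o,-.006,.0025,33,f0,off);print(log,off.round(4))
    print("gap",status.current_finger_gap()*92)
print(status.current_t())
E
python3 go.py 3 c 1 1
```

```text
c top [ 0.585  -0.2989 -0.1235] wrist [ 0.5821 -0.3016 -0.182 ] {'m00': [-4, -1], 'm01': [
b top [ 0.5219 -0.0985  0.1335] wrist [ 0.5206 -0.0989  0.1196] {'m00': [-4, -4], 'm01': [
a top [0.5771 0.2748 0.1038] wrist [0.577  0.2767 0.1128] {'m10': [-4, -3], 'm11': [2, 1],
pack 1 [0.6383 0.1052 0.116 ] top [ 0.6411  0.1045 -0.0643]
pack 2 [0.5756 0.1127 0.116 ] top [ 0.5772  0.1099 -0.0549]
pack 3 [0.5072 0.1162 0.116 ] top [ 0.508   0.1148 -0.0452]
touch [-0.3 -0.1  0.3]
gap mm 23.601868697360604 force 29.982267916202545
lifted gap 23.584620224880844 11.05
[-1.04 -0.23  2.06  0.46  1.01 -1.05]
[(49.0, np.float64(0.8), [1.0, -0.1, 0.6]), (43.0, np.float64(0.9), [0.6, 0.3, 0.3]), (37.0, np.float64(0.8), [0.6, -0.7, 0.4]), (31.0, np.float64(0.8), [0.1, 0.8, -0.0]), (25.0, np.float64(0.3), [1.7, 2.0, 0.8])]
[(22.5, np.float64(-0.1), [1.4, 4.5, 0.3]), (20.0, np.float64(-2.2), [2.5, 2.8, 1.1]), (17.5, np.float64(0.5), [1.8, 3.3, 0.7]), (15.0, np.float64(2.3), [2.4, 0.7, 1.3]), (12.5, np.float64(-0.8), [3.8, 0.6, 2.1]), (10.0, np.float64(-0.9), [0.6, 0.7, 0.3]), (7.5, np.float64(-0.2), [1.0, -0.2, 0.6]), (5.0, np.float64(-1.0), [0.5, -0.0, 0.3]), (2.5, np.float64(0.9), [0.4, 1.1, 0.1]), (0.0, np.float64(8.4), [1.0, 1.6, 0.4]), (-2.5, np.float64(30.0), [-1.5, 5.3, -1.4]), (-5.0, np.float64(39.7), [-4.2, 4.8, -2.9])] [-0.0001  0.0012 -0.0002]
gap 23.70409008789032
17.6583
```

The force profile looks like a click: lateral load ends at 10 mm and the floor is reached at about 0. I'll release and confirm by touching the pack's top with closed fingertips.

```bash
cat > rel.py <<'E'
import sys
from deal import *
ch,b,tap=sys.argv[1],int(sys.argv[2]),int(sys.argv[3])
floor,up,M=bay(ch,b);h=floor+up*G
p=np.array(status.current_ee_pos());print("tcp rel home: axial",round((p-h)@up*1e3,1),"charger frame mm",((M.T@(p-h))*1e3).round(1))
off=(p-h)-((p-h)@up)*up
ctrl.gripper_to(.55)
p=np.array(status.current_ee_pos());print("released axial",round((p-h)@up*1e3,1))
if tap:
    ctrl.servo_line(h+off+up*.056,v=.2); ctrl.gripper_to(0); f0=F()
    o,off2,log=push(h+off,up,.05,.034,.002,20,f0);print(log,"pack top at +mm",round((np.array(status.current_ee_pos())-h)@up*1e3-44,1))
ctrl.servo_line(h+off+up*.11,v=.25);print(status.current_t())
E
python3 rel.py c 1 1
```

```text
tcp rel home: axial -1.9 charger frame mm [ 3.6 -1.1 -0.1]
released axial -5.2
[(48.0, np.float64(0.2), [-0.3, 0.0, -0.2]), (46.0, np.float64(-0.4), [0.7, -0.2, 0.4]), (44.0, np.float64(-0.4), [-0.2, 0.3, -0.1]), (42.0, np.float64(-1.0), [-0.4, -0.5, -0.2]), (40.0, np.float64(0.7), [0.6, -0.0, 0.3]), (38.0, np.float64(0.3), [-0.2, -0.1, -0.1]), (36.0, np.float64(-1.3), [-0.2, -0.1, -0.1]), (34.0, np.float64(-0.6), [-0.5, -0.3, -0.2])] pack top at +mm -10.1
22.0
```

```bash
cat > look.py <<'E'
from deal import *
import sys
s=vision.snapshot("scene")["image"];t=vision.snapshot("top")["image"];w=vision.snapshot("wrist")["image"]
rs=lambda im:cv2.resize(im[...,::-1],(400,300),interpolation=cv2.INTER_CUBIC)
cv2.imwrite(sys.argv[1],np.vstack([np.hstack([rs(s[190:310,210:370]),rs(t[150:240,380:500])]),np.hstack([rs(w[::-1,::-1]),rs(t[140:245,210:350])])]))
print(status.current_ee_pos(),status.current_finger_gap(),F())
E
python3 look.py pics/chk.png
```

```text
[ 0.48326128 -0.31825953  0.18783529] 0.005372131019267697 [-0.37206154  0.68350359  0.58095342]
```

View pics/chk.png

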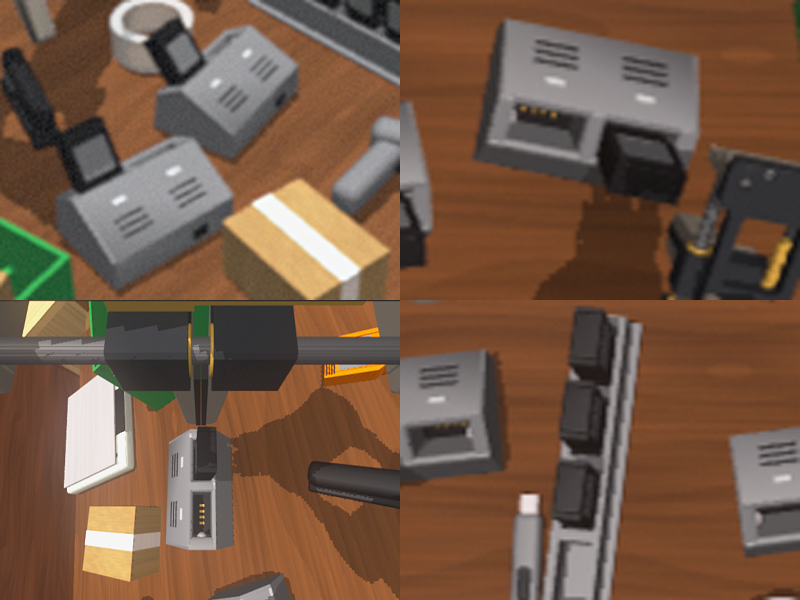

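The check picture shows the pack standing in charger_c's right bay, at about (645,155) in the upper right cell. The tap felt nothing, though. I'll measure insertion depth by matching the pack's dark silhouette in both fixed cameras, with the packs already home as controls.

```bash
cat > depth.py <<'E'
from deal import *
import sys
sn={n:vision.snapshot(n) for n in("scene","top")}
V=lambda s:s["image"].astype(int)
def hull(s,ch,b,o,dx,dt):
    x,y,a=CHP[ch];pts=[]
    for ax in(.052,.11):
        for w in(-.012,.012):
            for yy in(-.025,.025):
                ww=w+dx+dt*(ax-.05);pts.append((-.5*(ax+o)+ww*.866,(.034 if b==0 else -.034)+yy,.021+.866*(ax+o)+ww*.5))
    q=proj(s["camera_matrix"],s["view"],world(CHP[ch],pts))
    m=np.zeros((800*2,1280*2),np.uint8);cv2.fillConvexPoly(m,cv2.convexHull((q*4+2).round().astype(np.int32)),1)
    return cv2.resize(m.astype(np.float32),(640,400),interpolation=cv2.INTER_AREA)
for a in sys.argv[1:]:
    ch,b=a[0],int(a[1])
    for n,s in sn.items():
        I=V(s);dark=((I.max(2)<62)|0).astype(np.float32)
        # fill the label
        m0=hull(s,ch,b,.0,0,0);win=cv2.dilate(m0,np.ones((19,19)))>0
        dk=cv2.morphologyEx(dark,cv2.MORPH_CLOSE,np.ones((9,9)))*win
        best=[]
        for o in np.arange(-.012,.031,.002):
            best.append(max((float((np.minimum(h,dk).sum())/np.maximum(h,dk).sum()),dx) for dx in(-.002,0,.002) for h in[hull(s,ch,b,o,dx,-.03)])+(round(o*1e3),))
        best.sort(reverse=True);print(a,n,[(round(x[0],3),x[2],x[1]) for x in best[:4]])
E
python3 depth.py a0 b1 c1; python3 -c "
from deal import *
print(status.current_t(),status.current_finger_gap()*92, status.current_joints())"
```

```text
a0 scene [(0.635, 0, -0.002), (0.616, -2, -0.002), (0.613, 2, -0.002), (0.579, -4, -0.002)]
a0 top [(0.651, -12, -0.002), (0.649, -6, -0.002), (0.647, -10, -0.002), (0.643, -8, -0.002)]
b1 scene [(0.596, 0, -0.002), (0.578, -2, -0.002), (0.563, 2, -0.002), (0.539, -4, -0.002)]
b1 top [(0.843, 2, 0), (0.838, -2, -0.002), (0.837, 6, 0.002), (0.832, 4, 0)]
c1 scene [(0.483, 2, 0), (0.477, 0, -0.002), (0.465, 4, 0), (0.447, -2, -0.002)]
c1 top [(0.532, 0, -0.002), (0.53, -2, -0.002), (0.528, 2, -0.002), (0.528, 6, 0)]
22.25 0.41533016801125455 [-1.01804123 -0.1784352   2.04960549  0.47049956  0.95915717 -1.04874129]
```

The scene camera puts c's pack at 0 to 2 mm from home, and both controls read 0, so it is home. The next pack goes to charger_a's right bay.

```bash
python3 go.py 2 a 1 1
```

```text
touch [ 0.3 -0.4  0.5]
gap mm 24.02965461871828 force 29.996466636657715
lifted gap 23.720457277416994 27.1667
[ 0.28 -0.37  2.17 -0.11  0.83  0.22]
[(49.0, np.float64(-0.5), [0.4, -0.5, 0.2]), (43.0, np.float64(0.1), [-0.3, 0.3, -0.1]), (37.0, np.float64(0.7), [0.2, 0.2, 0.1]), (31.0, np.float64(1.0), [-0.0, 0.7, 0.0]), (25.0, np.float64(-0.3), [0.1, 1.4, 0.2])]
[(22.5, np.float64(-0.3), [0.4, 3.6, 0.4]), (20.0, np.float64(-0.1), [0.1, 4.2, 0.3]), (17.5, np.float64(-0.1), [1.5, 2.3, 1.0]), (15.0, np.float64(-1.6), [1.5, 1.8, 1.0]), (12.5, np.float64(-7.6), [1.3, 1.2, 0.8]), (10.0, np.float64(-3.2), [0.9, 0.7, 0.6]), (7.5, np.float64(0.0), [-0.5, 0.9, -0.2]), (5.0, np.float64(0.4), [-0.1, 0.4, -0.0]), (2.5, np.float64(-0.2), [-0.2, 0.0, -0.1]), (0.0, np.float64(5.5), [-0.5, 0.2, -0.3]), (-2.5, np.float64(27.2), [-2.0, -1.1, -1.2]), (-5.0, np.float64(40.3), [-5.3, -0.6, -3.1])] [-0.0004  0.0003 -0.0002]
gap 23.608054517509512
33.675
```

The profile is the same: the ball snaps at 12 mm and the floor comes at 0. I'll release, check depth, and carry on to charger_b's left bay.

```bash
python3 rel.py a 1 0 && python3 depth.py a1 c1 | grep scene && python3 go.py 1 b 0 1
```

```text
tcp rel home: axial -2.2 charger frame mm [ 4.1  1.3 -0.1]
released axial -5.2
34.85
a1 scene [(0.443, 0, 0), (0.44, 2, 0.002), (0.434, -2, 0), (0.431, 4, 0.002)]
c1 scene [(0.449, 0, -0.002), (0.448, 2, 0), (0.429, 4, 0), (0.427, -2, -0.002)]
touch [ 0.2 -0.2  0.6]
gap mm 23.87587263124779 force 29.99415010213852
lifted gap 23.694244237535422 39.15
[-0.85 -0.82  2.43  0.45  1.26 -1.05]
[(49.0, np.float64(0.6), [-0.0, 1.8, 0.1]), (43.0, np.float64(0.6), [-0.6, 1.7, -0.2]), (37.0, np.float64(-0.1), [0.4, 1.7, 0.3]), (31.0, np.float64(1.5), [-0.8, 2.0, -0.3]), (25.0, np.float64(0.1), [-1.0, -1.6, -0.7])]
[(22.5, np.float64(-0.1), [-2.0, -3.2, -1.4]), (20.0, np.float64(1.1), [-1.3, -2.9, -0.9]), (17.5, np.float64(1.9), [-0.8, -0.7, -0.5]), (15.0, np.float64(-1.1), [-0.3, 0.0, -0.2]), (12.5, np.float64(0.8), [0.4, -0.5, 0.2]), (10.0, np.float64(-3.8), [0.2, -0.2, 0.1]), (7.5, np.float64(-0.0), [0.5, 1.8, 0.4]), (5.0, np.float64(0.7), [-0.7, 1.6, -0.3]), (2.5, np.float64(0.1), [-0.2, 1.1, -0.0]), (0.0, np.float64(16.6), [-4.2, 1.1, -2.3]), (-2.5, np.float64(33.9), [-8.1, 0.5, -4.6])] [-0.0011 -0.0001 -0.0007]
gap 23.81932075604555
45.0083
```

```bash
python3 rel.py b 0 0 && python3 depth.py b0 a1 | grep scene && python3 go.py 0 c 0 1
```

```text
tcp rel home: axial -0.8 charger frame mm [ 1.2 -1.9 -0.2]
released axial -2.6
46.175
b0 scene [(0.359, 2, -0.002), (0.357, 0, -0.002), (0.346, 4, -0.002), (0.343, -2, -0.002)]
a1 scene [(0.563, 0, 0.002), (0.56, 2, 0.002), (0.551, -2, 0), (0.547, 4, 0.002)]
touch [ 0.2 -1.1  0.7]
gap mm 23.71146062239972 force 29.990123212337494
lifted gap 23.736000209948237 50.1833
[-0.92 -0.33  2.14  0.42  0.97 -0.91]
[(49.0, np.float64(-0.1), [-1.0, -0.4, -0.5]), (43.0, np.float64(-0.5), [-0.3, -0.5, -0.1]), (37.0, np.float64(0.1), [-1.1, -0.5, -0.5]), (31.0, np.float64(0.1), [-0.3, -0.2, -0.2]), (25.0, np.float64(-0.2), [-0.7, -0.2, -0.4])]
[(22.5, np.float64(-1.1), [-0.4, -2.0, -0.0]), (20.0, np.float64(-1.8), [0.6, -3.9, 0.8]), (17.5, np.float64(1.4), [1.3, -2.7, 1.0]), (15.0, np.float64(0.9), [1.9, -1.4, 1.2]), (12.5, np.float64(-4.4), [0.5, -2.1, 0.5]), (10.0, np.float64(-4.7), [-1.3, -2.3, -0.5]), (7.5, np.float64(-0.6), [-1.2, -0.7, -0.6]), (5.0, np.float64(-0.0), [-0.7, 0.1, -0.4]), (2.5, np.float64(-0.8), [-1.1, -0.5, -0.6]), (0.0, np.float64(4.8), [-0.7, -0.0, -0.4]), (-2.5, np.float64(25.2), [-2.9, 1.4, -1.8]), (-5.0, np.float64(37.2), [-6.0, 1.3, -3.5])] [-0.0005  0.0001 -0.0003]
gap 23.751289687589534
56.6417
```

```bash
python3 rel.py c 0 0 && python3 depth.py c0 c1 b0 a1 b1 a0 | grep scene; python3 -c "
from deal import *
print(status.current_t(),F().round(1))"
```

```text
tcp rel home: axial -2.2 charger frame mm [ 3.9 -1.7 -0.4]
released axial -5.2
57.8167
c0 scene [(0.463, 0, -0.002), (0.447, -2, -0.002), (0.444, 2, -0.002), (0.419, -4, -0.002)]
c1 scene [(0.375, 2, 0.002), (0.367, 4, 0.002), (0.362, 0, 0.002), (0.354, 6, 0.002)]
b0 scene [(0.351, 0, -0.002), (0.349, 2, -0.002), (0.338, -2, -0.002), (0.337, 4, -0.002)]
a1 scene [(0.674, 2, 0.002), (0.669, 0, 0.002), (0.657, 4, 0.002), (0.638, -2, 0.002)]
b1 scene [(0.595, 0, 0), (0.595, 2, 0.002), (0.577, 4, 0.002), (0.577, -2, -0.002)]
a0 scene [(0.361, 0, -0.002), (0.357, -2, -0.002), (0.35, 2, -0.002), (0.341, -4, -0.002)]
57.9167 [0.5 0.5 0. ]
```

All six packs read within about 2 mm of home, and the gripper is clear of everything, so I'm handing in.

```bash
python3 -c "
from workcell import ctrl
print(ctrl.finish_job())"
```

```text
the job is handed in; nothing more can be done
None
```

I put all four caddy packs in, in the required order (c, a, b, c), and handed the job in at about 58 s. Camera checks put all six packs within about 2 mm of home. My one fingertip tap, on the first pack in charger_c, felt no contact, so its seating rests on the insertion forces and those checks. The hand-in returned no verdict.

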